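# Latch the shield box drawer

## Task

Shut the shield box for a measurement: push its drawer fully home until the front sits against the gasket, hook the latch's wire loop over the keeper on the drawer front so that the bar is caught under the lip, then press the red lever down over centre until it rests flat and the drawer is drawn up tight. Feel your way and force nothing: use only light pushes on the drawer, the loop and the lever, and leave the other things on the bench and on the box where they are.

Things in the scene. Friction and masses are not known exactly. Their poses are not given: they have to be found in the camera images.
- shield_box: Pale grey bench shield box, 240 deep (x) x 260 wide (y) x 120 mm high, fixed to the bench. Origin: centre of its underside. Its own -x is the front (drawer side); the latch moves in its x-z plane through the origin (y = 0). Flat top at z = 120 mm. Loop, lever and drawer are never to be pushed hard: light finger forces, about 5 to 20 N, do it all
- drawer_front (a point): Middle of the front upper edge of the drawer's front plate; moves with the drawer. Aluminium plate 260 wide, 114 high, 22 mm thick, its top level with the box top (z = 120 mm). A bow pull stands 29 mm out from its face, 70 mm below this point and within 55 mm either side of the middle; the rest of the face is clear
- keeper (a point): Where the bar's centre sits when hooked: 13.5 mm behind drawer_front, 11.5 mm above the plate's top; axes as the box's. Steel keeper, 16 mm wide: a 6 mm thick base, a post whose front face is 2.5 mm behind this point, and a lip reaching 1 mm forward of this point, 16 to 19 mm above the plate. The bar must come down in front of the lip onto the base, then slide back (box +x) under it
- loop_bar (a point): Middle of the cross bar of the steel wire loop: round bar 5 mm thick, 33 mm long (along box y). Two 4.4 mm thick arms, 33 mm apart, run 75 mm from it back to the loop's pivot pin, which sits on the lever 9 mm from lever_pivot, towards the red grip: the farther forward the lever, the farther forward the bar reaches
- lever_tip (a point): Point on the lever's centre line, 62 mm from lever_pivot, 4 mm short of its end. The lever is flat; its red grip is 24 mm wide and 8.4 mm thick and runs from 30 to 66 mm from the pivot
- lever_pivot (a point): The lever's pivot axis (along box y), fixed above the box top: box frame x = -63.5, y = 0, z = 139 mm
- drawer (a joint): How far the drawer is out (m), along the box's -x: about 0.001 = drawn tight by the latch, 0.08 = fully out; about 3 N of friction. The gasket first touches at about 0.0035, up to 1.5 mm more or less from box to box, and then resists like a stiff spring, 25 N per mm: pushed by hand the drawer is home when the gasket is felt; only the latch draws it tight
- lever (a joint): Lever angle (rad): 0 = closed, flat, pointing to box +x on its rubber stop; 1.57 = upright; 2.09 = forward, at its open stop. The bar surely clears the lip (by 1 to 4 mm) only with the lever at the open stop and the drawer on the gasket. Stiff: stays where left, 0.4 N at the tip turns it. Closing under load takes up to about 8 N at the tip; from 0.1 rad it snaps shut by itself
- loop (a joint): Loop angle against the lever (rad): the bar's elevation above the box's -x direction, seen from the loop's pivot pin, is loop minus lever. Stiff pivot: the loop keeps its angle to the lever and swings with it, unless pressed or caught under the lip; about 0.2 N turns it; sliding the bar back under the lip, lever and all, takes about 5 N
- attenuator: Bystander: steel cylinder 22 mm across, 44 mm high, standing upright on the rear half of the box top; origin centre of its underside
- mouse: Bystander on the bench: black computer mouse, 100 x 58 x 32 mm; origin at its underside
- screwdriver: Bystander on the bench: screwdriver, 160 mm long; origin at its underside
- torque_wrench: Bystander on the bench: small steel wrench, 150 mm long; origin at its underside
- analyser: Bystander on the bench: white and blue module, 75 x 110 x 26 mm; origin at its underside
- cap_jar: Bystander on the bench: small glass jar with yellow cap, 52 mm across, 60 mm high; origin at its underside
- eval_board: Bystander on the bench: green circuit board, 90 x 70 x 15 mm; origin at its underside
- part_tray: Bystander on the bench: blue divided part tray, 120 x 90 x 35 mm; origin at its underside

How it is judged:
By the outcome, as a careful person would: the job done as asked, in the order asked, and still so for the second after the job is handed in, with the robot touching nothing.
It also fails if it takes over 72 s, if anything falls off the work surface, if the arm or the gripper's body presses on something with over 40 N, if the wrist force passes 120 N, or if a joint passes its speed limit or range.

## Robot

A 6-joint arm with a two-finger parallel gripper is mounted at the origin on the work surface. World frame = base frame: x ahead of the robot, y to its left, z up, the work surface at z = 0. Lengths are in m, angles in rad, forces in N, time in s.
With the tool pointing down it reaches from about 0.3 to 0.875 m from the base axis. Payload 6.4 kg.
Tool frame: the origin (TCP) lies between the finger pads; the fingertips stand 19 mm ahead of it and the grasp point (between the pads) is the TCP (ctrl.tips_ahead is the z of the fingertips in the tool frame, in m); z points along the fingers, y is the line along which they close (so a half turn about z gives the same grasp; the last joint's range is limited). The gripper opens to 85 mm and grips with 20 to 120 N. Pads are 22 mm wide; open, the fingers measure 114 mm over their backs; the gripper's body (76 mm by 85 mm) begins 54 mm behind the grasp point. The pads swing forward as they close: fully open they stand 13 mm farther back than shut.
Start: joints at [1.025, 0.181, 1.607, -0, 1.354, -0.206], TCP at [0.192, 0.542, 0.25] pointing down, gripper open.
Joint ranges: [-2.99, 2.99], [-0.89, 2.07], [0.3, 2.58], [-1.14, 4.28], [0, 2.63], [-3.12, 3.12]. Speed limits (rad/s): [2.57, 2.57, 3.01, 3.14, 3.14, 3.14].

## Interface

Orientations are given as a unit quaternion [w, x, y, z].
In Python, from bench import readout, vision, ctrl gives the robot as it stands.
- The arm moves only by the tool play_rows, never from a script. Its arguments are lists of equal length, an entry for each row: "xyz": the shift along the tool's x, y, z in mm, a list of three; "rot": the turn, a rotation vector about the tool's x, y, z in rad, a list of three; "grip": the opening, from 0 (shut) to 1 (fully open). In form: {"xyz": [[x, y, z], ...], "rot": [[rx, ry, rz], ...], "grip": [grip, ...]}. A call has exactly 10 rows; each row is the pose to reach, as a shift and turn from the pose commanded when the call began, along the tool's axes at that moment; what a row does not reach only later rows make up. A row lasts 1/8 s, in which the tool goes at most 62.5 mm and 10.7 degrees, less where a joint would pass 70% of its speed; a pose out of reach is approached as far as the arm can. A call with a gripper value outside its range is refused whole. The fingers move at their own pace and stop on an object; the grip force is fixed at half the most. Time passes only in rows, so rows that repeat a pose let the fingers close, or fill a call up. It gives the time, the measured TCP pose, the force, the opening and the grip force at its end, in the units of the state.
- readout.get_obs(): the state, without advancing time (a new reading comes with each control period).
- vision.camera(name): name is "scene" or "top" or "wrist"; returns a dict with "color" (420x560x3 uint8, red, green, blue), "depth" (420x560 float32, m along the optical axis (not along the pixel's ray), 0 where there is no reading), "camera_matrix" (3x3 intrinsics, pixels), "extrinsics" (4x4, takes a point from camera to world coordinates); the wrist camera has in their place "hand_eye" (4x4, takes a point from camera to tool coordinates, whose origin is the TCP and whose axes are the flange's). Camera axes: x right, y down, z forward; pixel columns grow to the right and rows downward; lengths in m; the calibration is good to about 2 mm. The wrist camera is an equidistant fisheye: a pixel r from the principal point sees the ray r / f radians off the axis. A picture is of the moment at which its call begins: read the wrist's pose just before it.
- ctrl.hand_in(): hands the job in; it is judged then, once.
The state is a dict: "time_s": time; "q": joint angles; "dq": joint speeds; "joint_efforts": joint torques, N m; "eef_pos": TCP position; "eef_rot": TCP orientation; "wrist_force": force on the tool from outside, world axes, zero at the start; "torque": the same for the moment, N m; "opening": opening from 0.0 (shut) to 1.0 (fully open); "grasp_force": force on a finger pad.
Only numpy, scipy, OpenCV 4.12 (cv2) and the standard library are available. Lean on these libraries where they do the work, as an engineer would, in place of code of your own. Each camera call takes 0.05 s, during which the arm holds its last target. There are 200 camera calls.

## Working session

There is one attempt and no reset: what is moved stays moved. The work goes in short steps, Python scripts to look and compute and a tool call to move; the robot and the scene stay as the last step left them, time stands still between calls to the robot, and variables do not carry over. Pictures are saved under pics/ and viewed, at most 10 in all, crops included, and the job is handed in when it is done.

Besides the shell and the picture viewer there is one more tool, called after "Call:" as name(argument=value, ...), one argument or row to a line, values as JSON. play_rows: Moves the arm, as the interface text tells. Its arguments: {"type":"object","properties":{"xyz":{"type":"array","items":{"type":"array","items":{"type":"number"}}},"rot":{"type":"array","items":{"type":"array","items":{"type":"number"}}},"grip":{"type":"array","items":{"type":"number"}}},"required":["xyz","rot","grip"]}

```bash
mkdir -p pics; cat > h.py <<'E'
import numpy as np, cv2
from bench import readout, vision, ctrl
def save(name, fn):
    c=vision.camera(name); cv2.imwrite(f'pics/{fn}.png', c['color'][:,:,::-1]); np.savez(f'pics/{fn}.npz',**{k:v for k,v in c.items()}); return c
def pt(c,u,v,r=1):
    K=c['camera_matrix']; d=c['depth'][v-r:v+r+1,u-r:u+r+1]; d=np.median(d[d>0])
    p=np.array([(u-K[0,2])/K[0,0]*d,(v-K[1,2])/K[1,1]*d,d,1]); return (c['extrinsics']@p)[:3]
E
python3 - <<'E'
from h import *
o=readout.get_obs(); print(o)
a=save('scene','s0');b=save('top','t0')
for c in(a,b):print(c['camera_matrix'],c['extrinsics'])
cv2.imwrite('pics/b0.png',np.hstack([cv2.resize(x['color'][:,:,::-1],(400,300)) for x in(a,b)]))
E
```

```text
{'time_s': 0.0, 'q': array([ 1.02469405e+00,  1.81526818e-01,  1.60801791e+00,  2.32307961e-05,
        1.35379664e+00, -2.06292877e-01]), 'dq': array([ 0.00046181, -0.00111975, -0.00214996,  0.00056958, -0.00186358,
        0.00053123]), 'joint_efforts': array([ 9.60946345e-04, -4.44885814e+01, -3.51332188e+01, -1.26440164e-04,
        9.02191387e-03,  3.51951564e-05]), 'eef_pos': array([0.19134814, 0.54167472, 0.24938734]), 'eef_rot': array([-3.31774648e-04,  1.69090834e-01,  9.85600084e-01, -8.09044940e-04]), 'wrist_force': array([-0.07740572, -0.31844133,  0.94438997]), 'torque': array([ 0.03697723, -0.039659  ,  0.00708361]), 'grasp_force': 0.0, 'opening': 0.9990652939989814}
[[410.37963169   0.         279.00305375]
 [  0.         410.37963169 206.25494181]
 [  0.           0.           1.        ]] [[ 0.60405057  0.52707647 -0.59775689  1.26430958]
 [ 0.79692443 -0.39397308  0.45792649 -0.52581775]
 [ 0.00586215 -0.75297783 -0.65801978  0.87179111]
 [ 0.          0.          0.          1.        ]]
[[396.4701863    0.         275.29465284]
 [  0.         396.4701863  208.75574505]
 [  0.           0.           1.        ]] [[ 0.02575286 -0.98948022  0.14235758  0.42620801]
 [-0.99959456 -0.02721863 -0.00835834 -0.00444779]
 [ 0.01214519 -0.14208461 -0.98978     1.11921441]
 [ 0.          0.          0.          1.        ]]
```

View pics/s0.png

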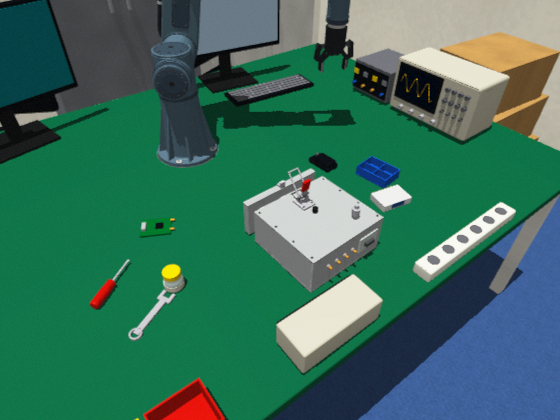

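View pics/t0.png

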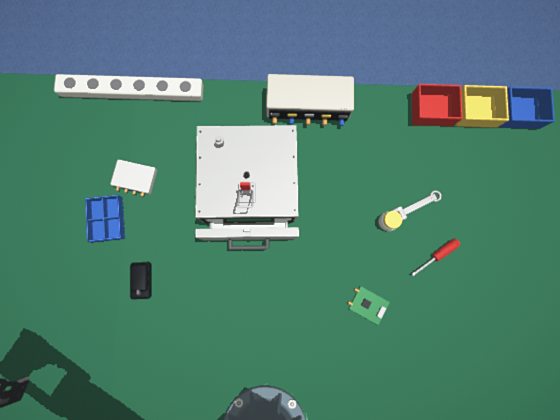

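The scene and top views show the box front facing the robot. In the top view its top is at about (196–298, 126–218), the drawer front is at v≈232 and out by some 25 mm, and the latch is at (246,190). I'll enlarge both views next.

```bash
python3 - <<'E'
from h import *
a=cv2.imread('pics/t0.png')[115:265,180:320]; b=cv2.imread('pics/s0.png')[155:255,235:335]
cv2.imwrite('pics/c1.png',np.hstack([cv2.resize(a,(560,600),interpolation=2),]))
c=dict(np.load('pics/t0.npz')); 
# top-plane points by depth
H,W=c['depth'].shape; K=c['camera_matrix']; v,u=np.mgrid[:H,:W]; d=c['depth']
P=np.stack([(u-K[0,2])/K[0,0]*d,(v-K[1,2])/K[1,1]*d,d],-1)@c['extrinsics'][:3,:3].T+c['extrinsics'][:3,3]
m=(abs(P[...,2]-.12)<.007)&(u>185)&(u<310)&(v>115)&(v<245)
n,l,s,_=cv2.connectedComponentsWithStats(m.astype(np.uint8),connectivity=4)
for i in range(1,n):
    if s[i,4]>100:
        q=P[l==i]; r=cv2.minAreaRect((q[:,:2]*1000).astype(np.float32)); print(s[i],r,cv2.boxPoints(r),np.median(q[:,2]))
E
```

```text
[ 196  125  103   94 8789] ((666.8201293945312, 63.52459716796875), (245.06471252441406, 260.0393981933594), 2.335589647293091) [[539.09094 188.4428 ]
 [549.68823 -71.38059]
 [794.5493  -61.3936 ]
 [783.952   198.42978]] 0.12156849650767021
[196 227 103  11 879] ((509.2420959472656, 56.78937530517578), (22.413658142089844, 257.5626220703125), 2.2732534408569336) [[492.93594  185.02481 ]
 [503.15228  -72.335106]
 [525.5482   -71.44606 ]
 [515.3319   185.91385 ]] 0.12151067447597963
```

View pics/c1.png

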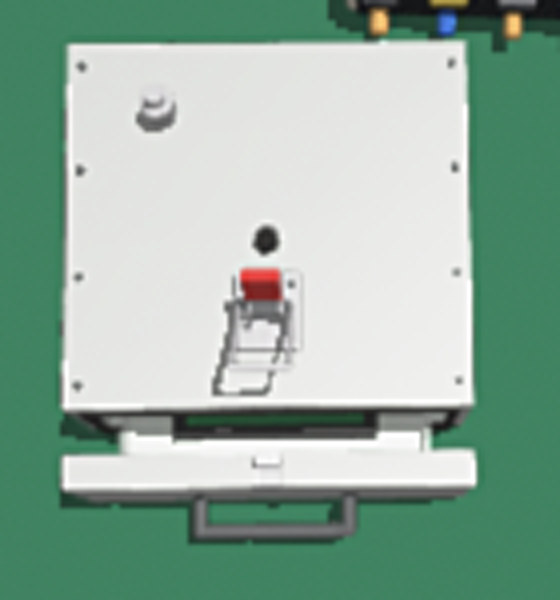

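The enlarged crop shows the red grip at (260,285), the loop bar near (245,390), the keeper on the drawer at (267,460) and a black stop at (265,240). Box yaw is about 2.3° and the drawer is about 26 mm out. Next I'll get the lever and loop angles from depth.

```bash
cat >> h.py <<'E'
from scipy.spatial.transform import Rotation as R
YAW=np.radians(2.33); O=np.array([666.8,63.5,0.])
B=R.from_euler('z',YAW).as_matrix()   # box->world
def cloud(c):
    H,W=c['depth'].shape; K=c['camera_matrix']; v,u=np.mgrid[:H,:W]; d=c['depth']
    P=np.stack([(u-K[0,2])/K[0,0]*d,(v-K[1,2])/K[1,1]*d,d],-1)@c['extrinsics'][:3,:3].T+c['extrinsics'][:3,3]
    return (P*1000-O)@B   # box frame mm
def tool(tilt):  # tool orientation, tips leaning to box +x by tilt deg
    s,c=np.sin(np.radians(tilt)),np.cos(np.radians(tilt))
    return B@np.array([[-c,0,s],[0,1,0],[-s,0,-c]])
def ee():
    o=readout.get_obs(); w,x,y,z=o['eef_rot']; return o,o['eef_pos']*1000,R.from_quat([x,y,z,w]).as_matrix()
def goto(tip,tilt):  # tip = fingertip centre in box mm
    o,p,M=ee(); T=tool(tilt); g=O+B@np.array(tip,float)-T[:,2]*1000*ctrl.tips_ahead
    print('xyz',np.round(M.T@(g-p),1),'rot',np.round(R.from_matrix(M.T@T).as_rotvec(),4),'world',np.round(g))
def where():
    o,p,M=ee(); tip=B.T@(p+M[:,2]*1000*ctrl.tips_ahead-O)
    print('t %.2f'%o['time_s'],'tip box',np.round(tip,1),'tilt',np.round(np.degrees(np.arcsin((B.T@M)[0,2])),1),'F',np.round(B.T@o['wrist_force'],1),'op',round(o['opening'],3),'q',np.round(o['q'],2))
E
python3 - <<'E'
from h import *
print(ctrl.tips_ahead)
for f in('s0','t0'):
    c=dict(np.load(f'pics/{f}.npz')); P=cloud(c); I=c['color'].astype(int)
    red=(I[...,0]>120)&(I[...,1]<70)&(abs(P[...,0])<110)&(abs(P[...,1])<40)&(P[...,2]>120)
    print(f,'red',np.round(P[red],0).tolist()[::max(1,red.sum()//12)])
    m=(P[...,2]>150)&(P[...,0]>-200)&(P[...,0]<-20)&(abs(P[...,1])<45)&~red
    print('other',np.round(P[m],0).tolist()[::max(1,m.sum()//25)])
    b=(I.max(-1)<50)&(abs(P[...,1])<30)&(abs(P[...,0])<60)&(P[...,2]>118); print('blk',np.round(P[b].mean(0)) if b.any() else 0)
goto([-200,0,160],30); where()
s=cv2.imread('pics/s0.png')[160:220,270:340]; cv2.imwrite('pics/c2.png',cv2.resize(s,(700,600),interpolation=2))
E
```

```text
0.019
s0 red [[-51.0, 10.0, 202.0], [-48.0, 1.0, 205.0], [-46.0, 6.0, 204.0], [-79.0, 20.0, 174.0], [-48.0, -3.0, 204.0], [-47.0, 4.0, 201.0], [-78.0, 15.0, 173.0], [-48.0, -7.0, 202.0], [-43.0, -4.0, 203.0], [-46.0, -12.0, 202.0], [-49.0, -13.0, 198.0], [-50.0, -11.0, 193.0], [-56.0, -9.0, 181.0], [-53.0, -12.0, 181.0], [-52.0, -12.0, 175.0]]
other [[-106.0, 12.0, 207.0], [-103.0, 14.0, 204.0], [-102.0, 5.0, 205.0], [-102.0, -2.0, 206.0], [-95.0, 14.0, 198.0], [-93.0, 16.0, 192.0], [-97.0, -17.0, 199.0], [-87.0, 15.0, 186.0], [-83.0, 15.0, 181.0], [-86.0, -15.0, 187.0], [-44.0, 5.0, 199.0], [-46.0, 3.0, 195.0], [-45.0, -9.0, 198.0], [-46.0, -12.0, 196.0], [-78.0, -18.0, 175.0], [-47.0, 4.0, 184.0], [-47.0, 1.0, 182.0], [-46.0, -11.0, 185.0], [-75.0, -17.0, 167.0], [-49.0, 4.0, 172.0], [-46.0, -7.0, 176.0], [-51.0, -9.0, 171.0], [-66.0, -17.0, 161.0], [-52.0, 8.0, 158.0], [-54.0, -2.0, 158.0], [-62.0, -17.0, 157.0], [-55.0, 3.0, 151.0], [-56.0, -3.0, 150.0], [-53.0, -6.0, 150.0]]
blk [ -8.  -4. 131.]
t0 red [[-50.0, 9.0, 205.0], [-52.0, 4.0, 205.0], [-52.0, -6.0, 205.0], [-54.0, 4.0,
[... 287 characters left out ...]
, 203.0], [-54.0, 12.0, 191.0], [-59.0, -11.0, 175.0], [-60.0, -3.0, 169.0], [-59.0, 12.0, 154.0], [-61.0, -3.0, 161.0], [-60.0, -17.0, 154.0], [-61.0, 3.0, 151.0], [-62.0, -12.0, 151.0], [-64.0, -10.0, 151.0], [-72.0, 16.0, 168.0], [-76.0, -18.0, 173.0], [-81.0, 15.0, 178.0], [-85.0, -19.0, 185.0], [-90.0, 14.0, 189.0], [-96.0, -14.0, 196.0], [-102.0, 18.0, 207.0], [-105.0, 13.0, 208.0], [-106.0, -1.0, 213.0], [-106.0, -15.0, 212.0], [-108.0, 8.0, 210.0], [-107.0, -5.0, 205.0]]
blk [-14.   1. 135.]
xyz [-413.1 -370.1   73.5] rot [-0.101  -0.5178 -0.3713] world [457.  55. 176.]
t 0.10 tip box [-455.6  497.1  230.5] tilt -0.0 F [ 0.2  0.1 -0.6] op 0.997 q [ 1.02  0.18  1.61 -0.    1.35 -0.21]
```

View pics/c2.png

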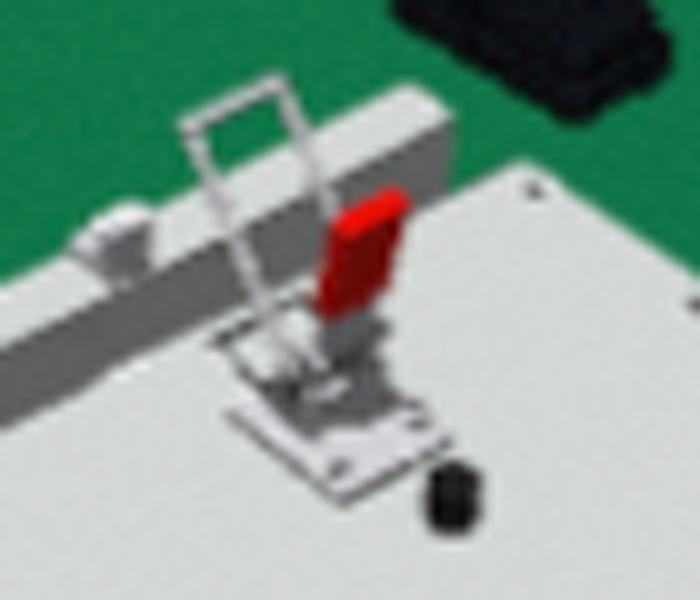

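The enlarged scene view shows the lever near upright, red end at (385,200), and the loop raised forward, bar at (235,100). The keeper is at (115,240). Depth gives lever ≈1.37, bar at box (-105, 209) and loop ≈2.3. The drawer comes first, pushed with closed fingers and the tool tilted.

```bash
python3 -c "
from h import *
goto([-205,0,100],30)"
```

```text
xyz [-408.5 -371.9  133.5] rot [-0.101  -0.5178 -0.3713] world [452.  55. 116.]
```

Call:
play_rows(
  xyz=[
    [-45, -41, 15],
    [-90, -82, 30],
    [-135, -123, 44],
    [-180, -164, 59],
    [-225, -205, 74],
    [-270, -246, 88],
    [-315, -287, 103],
    [-360, -328, 118],
    [-408, -372, 133],
    [-408, -372, 133],
  ],
  rot=[
    [-0.01, -0.052, -0.037],
    [-0.02, -0.104, -0.074],
    [-0.03, -0.156, -0.111],
    [-0.04, -0.208, -0.148],
    [-0.05, -0.26, -0.186],
    [-0.06, -0.312, -0.223],
    [-0.07, -0.364, -0.26],
    [-0.08, -0.416, -0.297],
    [-0.101, -0.518, -0.371],
    [-0.101, -0.518, -0.371],
  ],
  grip=[0, 0, 0, 0, 0, 0, 0, 0, 0, 0],
)

```text
time_s: 1.35
eef_pos: [0.4522, 0.0543, 0.117]
eef_rot: [0.26, -0.019, 0.965, 0.005]
wrist_force: [0.9, 1.5, 0.1]
opening: 0.002
grasp_force: 0.0
```

```bash
python3 -c "
from h import *
where();goto([-205,0,100],30);goto([-180,0,100],30);goto([-155,0,100],30)"
```

```text
t 1.35 tip box [-205.2   -0.5  100.5] tilt 30.1 F [0.9 1.4 0.1] op 0.002 q [-0.24 -0.21  2.39  0.31  0.47 -2.09]
xyz [0.  0.5 0.6] rot [ 0.0002  0.002  -0.0008] world [452.  55. 116.]
xyz [-21.6   0.5  13.1] rot [ 0.0002  0.002  -0.0008] world [477.  56. 116.]
xyz [-43.2   0.5  25.6] rot [ 0.0002  0.002  -0.0008] world [502.  57. 116.]
```

Call:
play_rows(
  xyz=[
    [-6, 0, 3.5],
    [-12, 0, 7],
    [-17.3, 0, 10],
    [-20, 0, 11.5],
    [-22.5, 0, 13],
    [-25, 0, 14.5],
    [-28, 0, 16],
    [-31, 0, 18],
    [-34, 0, 19.5],
    [-36, 0, 20.8],
  ],
  rot=[
    [0, 0, 0],
    [0, 0, 0],
    [0, 0, 0],
    [0, 0, 0],
    [0, 0, 0],
    [0, 0, 0],
    [0, 0, 0],
    [0, 0, 0],
    [0, 0, 0],
    [0, 0, 0],
  ],
  grip=[0, 0, 0, 0, 0, 0, 0, 0, 0, 0],
)

```text
time_s: 2.6
eef_pos: [0.4936, 0.0576, 0.117]
eef_rot: [0.259, -0.019, 0.966, 0.006]
wrist_force: [-3.0, 1.3, 0.2]
opening: 0.003
grasp_force: 1.3
```

```bash
python3 -c "
from h import *
where()"
```

```text
t 2.60 tip box [-163.8    1.2  100.6] tilt 30.0 F [-2.9  1.5  0.2] op 0.003 q [-0.2  -0.09  2.29  0.28  0.44 -2.03]
```

Call:
play_rows(
  xyz=[
    [-0.9, 0, 0.5],
    [-1.7, 0, 1],
    [-2.6, 0, 1.5],
    [-3.5, 0, 2],
    [-4.3, 0, 2.5],
    [-4.8, 0, 2.8],
    [-5.2, 0, 3],
    [-5.6, 0, 3.3],
    [-6.1, 0, 3.5],
    [-6.1, 0, 3.5],
  ],
  rot=[
    [0, 0, 0],
    [0, 0, 0],
    [0, 0, 0],
    [0, 0, 0],
    [0, 0, 0],
    [0, 0, 0],
    [0, 0, 0],
    [0, 0, 0],
    [0, 0, 0],
    [0, 0, 0],
  ],
  grip=[0, 0, 0, 0, 0, 0, 0, 0, 0, 0],
)

```text
time_s: 3.85
eef_pos: [0.5008, 0.0577, 0.1174]
eef_rot: [0.259, -0.019, 0.966, 0.006]
wrist_force: [-2.6, 0.5, -2.7]
opening: 0.004
grasp_force: 1.1
```

```bash
python3 -c "
from h import *
where()"
```

```text
t 3.85 tip box [-156.6    1.   101. ] tilt 30.0 F [-2.6  0.6 -2.7] op 0.004 q [-0.19 -0.07  2.27  0.28  0.44 -2.03]
```

Call:
play_rows(
  xyz=[
    [-0.25, 0, 0.15],
    [-0.5, 0, 0.3],
    [-0.75, 0, 0.45],
    [-1, 0, 0.6],
    [-1.25, 0, 0.7],
    [-1.5, 0, 0.85],
    [-1.7, 0, 1],
    [-1.7, 0, 1],
    [-1.7, 0, 1],
    [-1.7, 0, 1],
  ],
  rot=[
    [0, 0, 0],
    [0, 0, 0],
    [0, 0, 0],
    [0, 0, 0],
    [0, 0, 0],
    [0, 0, 0],
    [0, 0, 0],
    [0, 0, 0],
    [0, 0, 0],
    [0, 0, 0],
  ],
  grip=[0, 0, 0, 0, 0, 0, 0, 0, 0, 0],
)

```text
time_s: 5.1
eef_pos: [0.5028, 0.0578, 0.1174]
eef_rot: [0.259, -0.019, 0.966, 0.006]
wrist_force: [-2.3, 0.1, -2.2]
opening: 0.002
grasp_force: 1.0
```

```bash
python3 -c "
from h import *
where()"
```

```text
t 5.10 tip box [-154.6    1.   101. ] tilt 30.0 F [-2.3  0.2 -2.2] op 0.002 q [-0.19 -0.06  2.27  0.28  0.44 -2.02]
```

Call:
play_rows(
  xyz=[
    [-0.25, 0, 0.15],
    [-0.5, 0, 0.3],
    [-0.75, 0, 0.45],
    [-1, 0, 0.6],
    [-1.25, 0, 0.7],
    [-1.5, 0, 0.85],
    [-1.7, 0, 1],
    [-1.7, 0, 1],
    [-1.7, 0, 1],
    [-1.7, 0, 1],
  ],
  rot=[
    [0, 0, 0],
    [0, 0, 0],
    [0, 0, 0],
    [0, 0, 0],
    [0, 0, 0],
    [0, 0, 0],
    [0, 0, 0],
    [0, 0, 0],
    [0, 0, 0],
    [0, 0, 0],
  ],
  grip=[0, 0, 0, 0, 0, 0, 0, 0, 0, 0],
)

```text
time_s: 6.35
eef_pos: [0.5047, 0.0579, 0.1174]
eef_rot: [0.259, -0.019, 0.966, 0.006]
wrist_force: [-2.0, 0.4, -1.2]
opening: -0.002
grasp_force: 1.0
```

```bash
python3 -c "
from h import *
where()"
```

```text
t 6.35 tip box [-152.6    1.   100.9] tilt 30.0 F [-1.9  0.5 -1.2] op -0.002 q [-0.19 -0.06  2.26  0.28  0.44 -2.02]
```

Call:
play_rows(
  xyz=[
    [-0.25, 0, 0.15],
    [-0.5, 0, 0.3],
    [-0.75, 0, 0.45],
    [-1, 0, 0.6],
    [-1.25, 0, 0.7],
    [-1.5, 0, 0.85],
    [-1.7, 0, 1],
    [-1.7, 0, 1],
    [-1.7, 0, 1],
    [-1.7, 0, 1],
  ],
  rot=[
    [0, 0, 0],
    [0, 0, 0],
    [0, 0, 0],
    [0, 0, 0],
    [0, 0, 0],
    [0, 0, 0],
    [0, 0, 0],
    [0, 0, 0],
    [0, 0, 0],
    [0, 0, 0],
  ],
  grip=[0, 0, 0, 0, 0, 0, 0, 0, 0, 0],
)

```text
time_s: 7.6
eef_pos: [0.5062, 0.058, 0.1172]
eef_rot: [0.259, -0.019, 0.966, 0.006]
wrist_force: [-9.0, -1.7, 4.2]
opening: -0.005
grasp_force: 4.2
```

```bash
python3 -c "
from h import *
where()"
```

```text
t 7.60 tip box [-151.2    1.1  100.7] tilt 30.0 F [-9.1 -1.4  4.2] op -0.005 q [-0.19 -0.05  2.26  0.27  0.44 -2.02]
```

The gasket resisted at 9 N with firm contact, so the drawer is home. Next: back off, rise, and go behind the lever.

```bash
python3 -c "
from h import *
goto([-180,0,100],30);goto([-180,0,250],15);goto([-20,0,250],0);goto([-20,0,165],0)"
```

```text
xyz [ 25.4  -1.1 -13.8] rot [ 0.0013 -0.0003 -0.001 ] world [477.  56. 116.]
xyz [ -54.5   -0.8 -143.1] rot [ 0.0015  0.2615 -0.0008] world [482.  56. 268.]
xyz [-197.7   -0.8  -61.2] rot [ 0.0016  0.5233 -0.0006] world [647.  63. 269.]
xyz [-155.2   -0.9   12.4] rot [ 0.0016  0.5233 -0.0006] world [647.  63. 184.]
```

Call:
play_rows(
  xyz=[
    [12, -1, -7],
    [25, -1, -14],
    [-1, -1, -57],
    [-28, -1, -100],
    [-54, -1, -143],
    [-90, -1, -122],
    [-126, -1, -102],
    [-162, -1, -81],
    [-198, -1, -61],
    [-198, -1, -61],
  ],
  rot=[
    [0, 0, 0],
    [0, 0, 0],
    [0, 0.08, 0],
    [0, 0.17, 0],
    [0, 0.26, 0],
    [0, 0.33, 0],
    [0, 0.39, 0],
    [0, 0.46, 0],
    [0, 0.523, 0],
    [0, 0.523, 0],
  ],
  grip=[0, 0, 0, 0, 0, 0, 0, 0, 0, 0],
)

```text
time_s: 8.85
eef_pos: [0.6494, 0.0621, 0.2661]
eef_rot: [-0.001, -0.02, 1.0, 0.001]
wrist_force: [-1.2, 0.9, -1.0]
opening: 0.001
grasp_force: 0.0
```

```bash
python3 - <<'E'
from h import *
where();goto([-20,0,165],0)
c=save('top','t1'); P=cloud(c)
z=P[...,2]
for y0 in(-100,-70,70,100):
    m=(abs(z-121.5)<4)&(abs(P[...,1]-y0)<10)&(P[...,0]<-60)&(P[...,0]>-200); x=np.sort(P[...,0][m]); print(y0,x[:3],np.percentile(x,[1,99]))
s=save('scene','s1')['color'][150:240,245:350,::-1]; cv2.imwrite('pics/c3.png',cv2.resize(s,(700,600),interpolation=2))
E
```

```text
t 8.85 tip box [-17.5  -0.6 247.1] tilt -0.1 F [-1.1  1.  -1. ] op 0.001 q [-0.09  0.34  1.38  0.    1.42 -1.7 ]
xyz [ 2.4  0.5 82.1] rot [ 0.0026 -0.0021 -0.0004] world [647.  63. 184.]
-100 [-142.1962185  -142.14144111 -142.12027973] [-142.10579715  -60.78521662]
-70 [-144.30278123 -144.17740527 -144.1732463 ] [-144.11082949  -61.7635571 ]
70 [-60.87407112 -60.68700231] [-60.87220043 -60.68887299]Traceback (most recent call last):
  File "<stdin>", line 6, in <module>
    return _quantile_unchecked(
        a, q, axis, out, overwrite_input, method, keepdims, weights)
    return _ureduce(a,
                    func=_quantile_ureduce_func,
    ...<5 lines>...
                    overwrite_input=overwrite_input,
                    method=method)
    r = func(a, **kwargs)
    result = _quantile(arr,
                       quantiles=q,
    ...<2 lines>...
                       out=out,
                       weights=wgt)
    slices_having_nans = np.isnan(arr[-1, ...])
                                  ~~~^^^^^^^^^
IndexError: index -1 is out of bounds for axis 0 with size 0
```

Drawer-front depth reads about -143 in my frame where -145.3 was expected, so I'm shifting the frame origin by -2 mm in x. Next I lower behind the lever and push it forward.

```bash
sed -i 's/666.8,63.5/664.8,63.4/' h.py; python3 -c "
from h import *
where();goto([-20,0,170],0);goto([-60,0,170],0)"
```

```text
t 8.90 tip box [-16.9  -0.4 248.1] tilt -0.1 F [-0.3  0.4  0.2] op 0.0 q [-0.09  0.34  1.38  0.    1.42 -1.7 ]
xyz [ 3.   0.2 78.1] rot [ 0.0025 -0.0013 -0.0002] world [645.  63. 189.]
xyz [43.   0.2 78.2] rot [ 0.0025 -0.0013 -0.0002] world [605.  61. 189.]
```

Call:
play_rows(
  xyz=[
    [3, 0, 30],
    [3, 0, 60],
    [3, 0, 78],
    [3, 0, 78],
    [10, 0, 78],
    [16, 0, 78],
    [22, 0, 78],
    [28, 0, 78],
    [33, 0, 78],
    [38, 0, 78],
  ],
  rot=[
    [0, 0, 0],
    [0, 0, 0],
    [0, 0, 0],
    [0, 0, 0],
    [0, 0, 0],
    [0, 0, 0],
    [0, 0, 0],
    [0, 0, 0],
    [0, 0, 0],
    [0, 0, 0],
  ],
  grip=[0, 0, 0, 0, 0, 0, 0, 0, 0, 0],
)

```text
time_s: 10.15
eef_pos: [0.6092, 0.061, 0.1911]
eef_rot: [0.0, -0.02, 1.0, 0.001]
wrist_force: [0.5, -0.3, 0.1]
opening: 0.001
grasp_force: 0.2
```

Call:
play_rows(
  xyz=[
    [1, 0, 0],
    [2, 0, 0],
    [3, 0, 0],
    [4, 0, 0],
    [4.7, 0, 0],
    [5.4, 0, 0],
    [6, 0, 0],
    [6.6, 0, 0],
    [7.2, 0, 0],
    [7.2, 0, 0],
  ],
  rot=[
    [0, 0, 0],
    [0, 0, 0],
    [0, 0, 0],
    [0, 0, 0],
    [0, 0, 0],
    [0, 0, 0],
    [0, 0, 0],
    [0, 0, 0],
    [0, 0, 0],
    [0, 0, 0],
  ],
  grip=[0, 0, 0, 0, 0, 0, 0, 0, 0, 0],
)

```text
time_s: 11.4
eef_pos: [0.6024, 0.0608, 0.1912]
eef_rot: [0.001, -0.02, 1.0, 0.001]
wrist_force: [-0.6, 0.6, 0.4]
opening: 0.001
grasp_force: 0.0
```

```bash
python3 -c "
from h import *
where()"
```

```text
t 11.40 tip box [-6.240e+01 -1.000e-01  1.722e+02] tilt 0.1 F [-0.6  0.6  0.4] op 0.001 q [-0.1   0.3   1.58  0.    1.26 -1.71]
```

Continue to the stop, slowly.

Call:
play_rows(
  xyz=[
    [0.6, 0, 0],
    [1.2, 0, 0],
    [1.8, 0, 0],
    [2.3, 0, 0],
    [2.8, 0, 0],
    [3.2, 0, 0],
    [3.6, 0, 0],
    [4, 0, 0],
    [4, 0, 0],
    [4, 0, 0],
  ],
  rot=[
    [0, 0, 0],
    [0, 0, 0],
    [0, 0, 0],
    [0, 0, 0],
    [0, 0, 0],
    [0, 0, 0],
    [0, 0, 0],
    [0, 0, 0],
    [0, 0, 0],
    [0, 0, 0],
  ],
  grip=[0, 0, 0, 0, 0, 0, 0, 0, 0, 0],
)

```text
time_s: 12.65
eef_pos: [0.6, 0.0606, 0.1921]
eef_rot: [0.003, -0.02, 1.0, 0.001]
wrist_force: [7.2, 0.0, -0.2]
opening: -0.005
grasp_force: 3.0
```

```bash
python3 -c "
from h import *
where()
s=save('scene','s1')['color'][150:240,245:350,::-1]; cv2.imwrite('pics/c3.png',cv2.resize(s,(700,600),interpolation=2))"
```

```text
t 12.65 tip box [-64.7  -0.2 173.1] tilt 0.3 F [ 7.1 -0.3 -0.2] op -0.005 q [-0.1   0.29  1.59  0.    1.25 -1.71]
```

View pics/c3.png

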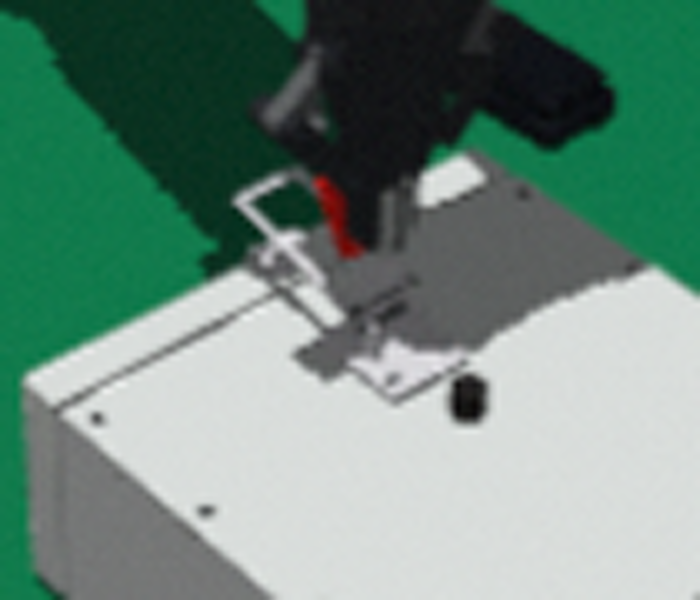

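The stop was felt at 7 N. The picture shows the lever leaning forward, red at (340,215), and the loop bar over the drawer edge at (265,185). The two contacts and the depth agree on an origin of x≈669, so I'll fix that. Next I move out in front of the loop with the fingers slightly open, to straddle the keeper and press on both arms.

```bash
sed -i 's/664.8,63.4/669.0,63.6/' h.py; python3 -c "
from h import *
where();goto([-60,0,235],0);goto([-137,0,235],8);goto([-137,0,185],8)
P=cloud(dict(np.load('pics/s1.npz'))); m=(P[...,2]>150)&(P[...,2]<185)&(P[...,0]<-100)&(P[...,0]>-170)&(abs(P[...,1])<30); print(np.round(P[m]).tolist()[::3])"
```

```text
t 12.70 tip box [-68.9  -0.2 173.1] tilt 0.3 F [ 6.9 -0.1 -0.4] op -0.004 q [-0.1   0.29  1.59  0.    1.25 -1.71]
xyz [ -9.3   0.4 -61.8] rot [ 0.0015  0.0055 -0.0006] world [609.  61. 254.]
xyz [ 70.3   0.3 -62.1] rot [ 0.0015 -0.1342 -0.0007] world [529.  58. 254.]
xyz [ 70.6   0.2 -12.1] rot [ 0.0015 -0.1342 -0.0007] world [529.  58. 204.]
[[-138.0, 13.0, 165.0], [-134.0, 6.0, 167.0], [-136.0, 19.0, 160.0], [-138.0, 6.0, 161.0], [-130.0, 19.0, 160.0], [-139.0, -1.0, 160.0], [-138.0, -16.0, 164.0], [-134.0, -8.0, 163.0], [-138.0, -17.0, 158.0], [-132.0, -17.0, 158.0], [-129.0, -16.0, 156.0], [-118.0, -18.0, 160.0], [-115.0, -14.0, 156.0], [-106.0, -17.0, 155.0]]
```

Call:
play_rows(
  xyz=[
    [-9, 0, 0],
    [-9, 0, -30],
    [-9, 0, -62],
    [-9, 0, -62],
    [20, 0, -62],
    [45, 0, -62],
    [70, 0, -62],
    [70, 0, -62],
    [70, 0, -37],
    [70, 0, -15],
  ],
  rot=[
    [0, 0, 0],
    [0, 0, 0],
    [0, 0, 0],
    [0, 0, 0],
    [0, -0.05, 0],
    [0, -0.1, 0],
    [0, -0.134, 0],
    [0, -0.134, 0],
    [0, -0.134, 0],
    [0, -0.134, 0],
  ],
  grip=[0, 0, 0, 0.24, 0.24, 0.24, 0.24, 0.24, 0.24, 0.24],
)

```text
time_s: 13.95
eef_pos: [0.529, 0.0576, 0.205]
eef_rot: [0.067, -0.02, 0.998, 0.002]
wrist_force: [0.4, 0.6, 0.0]
opening: 0.238
grasp_force: 0.0
```

```bash
python3 -c "
from h import *
where();goto([-137,0,150],8);goto([-137,0,142],8)
save('wrist','w0')"
```

```text
t 13.95 tip box [-137.6   -0.3  186.2] tilt 7.7 F [0.4 0.6 0. ] op 0.238 q [-0.13  0.04  1.86  0.03  1.11 -1.75]
xyz [ 4.3  0.2 36. ] rot [ 0.0016 -0.0053 -0.0009] world [529.  58. 169.]
xyz [ 5.4  0.2 43.9] rot [ 0.0016 -0.0053 -0.0009] world [529.  58. 161.]
```

View pics/w0.png

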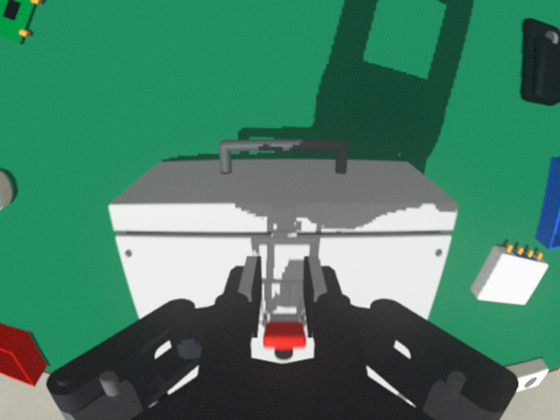

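The wrist view shows the fingertips at (250,265) and (315,265), straddling the keeper column at (285,225), with the red lever behind at (285,335). Now I press the loop down.

Call:
play_rows(
  xyz=[
    [1, 0, 7],
    [1.7, 0, 14],
    [2.3, 0, 19],
    [2.8, 0, 23],
    [3.3, 0, 27],
    [3.7, 0, 31],
    [4.2, 0, 35],
    [4.7, 0, 39],
    [5, 0, 41],
    [5, 0, 41],
  ],
  rot=[
    [0, 0, 0],
    [0, 0, 0],
    [0, 0, 0],
    [0, 0, 0],
    [0, 0, 0],
    [0, 0, 0],
    [0, 0, 0],
    [0, 0, 0],
    [0, 0, 0],
    [0, 0, 0],
  ],
  grip=[0.24, 0.24, 0.24, 0.24, 0.24, 0.24, 0.24, 0.24, 0.24, 0.24],
)

```text
time_s: 15.25
eef_pos: [0.5289, 0.0578, 0.1646]
eef_rot: [0.067, -0.02, 0.998, 0.002]
wrist_force: [-1.0, -0.2, -1.2]
opening: 0.244
grasp_force: 0.0
```

```bash
python3 -c "
from h import *
where()"
```

```text
t 15.25 tip box [-137.6   -0.   145.8] tilt 7.7 F [-1.  -0.1 -1.2] op 0.244 q [-0.13  0.1   1.89  0.03  1.02 -1.75]
```

Call:
play_rows(
  xyz=[
    [0.1, 0, 1],
    [0.3, 0, 2],
    [0.4, 0, 3],
    [0.5, 0, 4],
    [0.7, 0, 5],
    [0.8, 0, 6],
    [0.9, 0, 7],
    [1.1, 0, 8],
    [1.2, 0, 9],
    [1.2, 0, 9],
  ],
  rot=[
    [0, 0, 0],
    [0, 0, 0],
    [0, 0, 0],
    [0, 0, 0],
    [0, 0, 0],
    [0, 0, 0],
    [0, 0, 0],
    [0, 0, 0],
    [0, 0, 0],
    [0, 0, 0],
  ],
  grip=[0.24, 0.24, 0.24, 0.24, 0.24, 0.24, 0.24, 0.24, 0.24, 0.24],
)

```text
time_s: 16.5
eef_pos: [0.529, 0.0579, 0.1556]
eef_rot: [0.067, -0.02, 0.998, 0.002]
wrist_force: [0.1, 0.7, -0.2]
opening: 0.24
grasp_force: 0.0
```

```bash
python3 -c "
from h import *
where()"
```

```text
t 16.50 tip box [-137.6    0.   136.8] tilt 7.7 F [ 0.2  0.7 -0.2] op 0.24 q [-0.13  0.11  1.9   0.03  1.   -1.75]
```

Call:
play_rows(
  xyz=[
    [0.1, 0, 0.4],
    [0.1, 0, 0.8],
    [0.2, 0, 1.2],
    [0.2, 0, 1.6],
    [0.3, 0, 2],
    [0.3, 0, 2.4],
    [0.4, 0, 2.7],
    [0.4, 0, 3],
    [0.4, 0, 3],
    [0.4, 0, 3],
  ],
  rot=[
    [0, 0, 0],
    [0, 0, 0],
    [0, 0, 0],
    [0, 0, 0],
    [0, 0, 0],
    [0, 0, 0],
    [0, 0, 0],
    [0, 0, 0],
    [0, 0, 0],
    [0, 0, 0],
  ],
  grip=[0.24, 0.24, 0.24, 0.24, 0.24, 0.24, 0.24, 0.24, 0.24, 0.24],
)

```text
time_s: 17.75
eef_pos: [0.5291, 0.0579, 0.1527]
eef_rot: [0.067, -0.02, 0.998, 0.002]
wrist_force: [0.1, -0.3, 0.8]
opening: 0.241
grasp_force: 0.0
```

```bash
python3 -c "
from h import *
where();c=save('scene','s2')
P=cloud(c); m=(P[...,2]>126)&(P[...,2]<185)&(P[...,0]<-95)&(P[...,0]>-170)&(P[...,1]<-8)&(P[...,1]>-30); print(np.round(P[m]).tolist()[::3])
cv2.imwrite('pics/c4.png',cv2.resize(c['color'][140:230,245:350,::-1],(700,600),interpolation=2))"
```

```text
t 17.75 tip box [-137.5   -0.   133.9] tilt 7.7 F [ 0.  -0.3  0.8] op 0.241 q [-0.13  0.11  1.9   0.03  0.99 -1.75]
[[-150.0, -14.0, 185.0], [-150.0, -14.0, 181.0], [-133.0, -21.0, 184.0], [-135.0, -23.0, 180.0], [-130.0, -16.0, 180.0], [-130.0, -23.0, 179.0], [-134.0, -27.0, 176.0], [-130.0, -19.0, 174.0], [-148.0, -23.0, 162.0], [-136.0, -22.0, 168.0], [-129.0, -17.0, 170.0], [-142.0, -24.0, 163.0], [-134.0, -20.0, 166.0], [-130.0, -12.0, 164.0], [-131.0, -26.0, 167.0], [-130.0, -16.0, 162.0], [-141.0, -21.0, 155.0], [-133.0, -16.0, 157.0], [-142.0, -24.0, 152.0], [-133.0, -20.0, 155.0], [-128.0, -13.0, 155.0], [-131.0, -26.0, 156.0], [-131.0, -15.0, 150.0], [-139.0, -23.0, 146.0], [-131.0, -18.0, 148.0], [-126.0, -11.0, 148.0], [-131.0, -22.0, 146.0], [-128.0, -13.0, 144.0], [-129.0, -24.0, 145.0], [-125.0, -16.0, 144.0], [-136.0, -18.0, 134.0], [-126.0, -15.0, 139.0], [-131.0, -18.0, 134.0], [-124.0, -17.0, 134.0], [-116.0, -15.0, 134.0], [-110.0, -17.0, 135.0], [-101.0, -14.0, 139.0]]
```

View pics/c4.png

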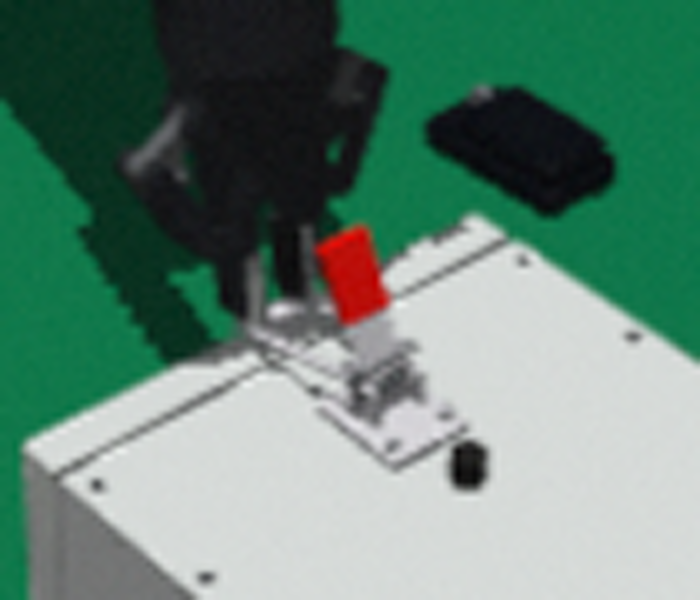

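The fingers, at (255,285) and (295,265), rest on the loop arms. The loop is nearly flat, running from (385,395) to (265,330), with the lever still forward. I'll keep lowering until the base is felt.

Call:
play_rows(
  xyz=[
    [0.1, 0, 0.3],
    [0.1, 0, 0.6],
    [0.1, 0, 0.9],
    [0.2, 0, 1.2],
    [0.2, 0, 1.5],
    [0.2, 0, 1.8],
    [0.3, 0, 2.1],
    [0.3, 0, 2.4],
    [0.3, 0, 2.4],
    [0.3, 0, 2.4],
  ],
  rot=[
    [0, 0, 0],
    [0, 0, 0],
    [0, 0, 0],
    [0, 0, 0],
    [0, 0, 0],
    [0, 0, 0],
    [0, 0, 0],
    [0, 0, 0],
    [0, 0, 0],
    [0, 0, 0],
  ],
  grip=[0.24, 0.24, 0.24, 0.24, 0.24, 0.24, 0.24, 0.24, 0.24, 0.24],
)

```text
time_s: 19.05
eef_pos: [0.5292, 0.0579, 0.1506]
eef_rot: [0.068, -0.02, 0.998, 0.002]
wrist_force: [-2.4, 0.9, 4.8]
opening: 0.244
grasp_force: 2.4
```

```bash
python3 -c "
from h import *
where()"
```

```text
t 19.05 tip box [-137.3   -0.   131.7] tilt 7.8 F [-2.4  1.   4.8] op 0.244 q [-0.13  0.12  1.9   0.03  0.99 -1.75]
```

```bash
python3 -c "
from h import *
goto([-138,0,142],8);goto([-168,0,145],0);goto([-168,0,123],0);goto([-158,0,123],0)"
```

```text
xyz [ -0.6   0.1 -10.3] rot [ 0.0016 -0.0041 -0.0006] world [528.  58. 161.]
xyz [ 26.    0.  -17.1] rot [ 0.0016  0.1356 -0.0005] world [501.  57. 164.]
xyz [29.   0.   4.7] rot [ 0.0016  0.1356 -0.0005] world [501.  57. 142.]
xyz [19.1  0.   6. ] rot [ 0.0016  0.1356 -0.0005] world [511.  57. 142.]
```

Call:
play_rows(
  xyz=[
    [-1.5, 0, -10],
    [-1.5, 0, -10],
    [8, 0, -13],
    [17, 0, -15],
    [26, 0, -17],
    [27, 0, -10],
    [28, 0, -3],
    [29, 0, 4.5],
    [29, 0, 4.5],
    [22, 0, 5.5],
  ],
  rot=[
    [0, 0, 0],
    [0, 0, 0],
    [0, 0.045, 0],
    [0, 0.09, 0],
    [0, 0.136, 0],
    [0, 0.136, 0],
    [0, 0.136, 0],
    [0, 0.136, 0],
    [0, 0.136, 0],
    [0, 0.136, 0],
  ],
  grip=[0.24, 0.24, 0.24, 0.24, 0.24, 0.24, 0.24, 0.24, 0.24, 0.24],
)

```text
time_s: 20.3
eef_pos: [0.5081, 0.0571, 0.1418]
eef_rot: [-0.001, -0.02, 1.0, 0.001]
wrist_force: [0.2, -0.4, 0.4]
opening: 0.239
grasp_force: 0.0
```

```bash
python3 -c "
from h import *
where();c=save('scene','s3')
P=cloud(c); m=(P[...,2]>126)&(P[...,2]<185)&(P[...,0]<-95)&(P[...,0]>-149)&(abs(P[...,1])<30); print(np.round(P[m]).tolist()[::3])
cv2.imwrite('pics/c5.png',cv2.resize(c['color'][170:215,265:317,::-1],(700,600),interpolation=2))"
```

```text
t 20.30 tip box [-1.611e+02  1.000e-01  1.228e+02] tilt -0.1 F [ 0.1 -0.4  0.4] op 0.239 q [-0.12  0.17  1.86  0.    1.12 -1.73]
[[-148.0, 29.0, 180.0], [-147.0, 10.0, 182.0], [-148.0, 29.0, 173.0], [-146.0, 17.0, 176.0], [-147.0, 21.0, 170.0], [-145.0, 16.0, 171.0], [-148.0, -19.0, 181.0], [-147.0, 10.0, 169.0], [-148.0, 22.0, 162.0], [-148.0, -12.0, 174.0], [-148.0, -16.0, 173.0], [-146.0, -24.0, 174.0], [-144.0, -15.0, 171.0], [-146.0, -17.0, 167.0], [-147.0, -16.0, 162.0], [-148.0, 15.0, 147.0], [-146.0, 10.0, 147.0], [-148.0, -15.0, 151.0], [-148.0, 15.0, 137.0], [-148.0, -15.0, 143.0], [-147.0, -12.0, 139.0], [-149.0, -26.0, 141.0], [-130.0, 3.0, 139.0], [-129.0, 15.0, 133.0], [-133.0, -5.0, 137.0], [-126.0, 0.0, 138.0], [-126.0, 16.0, 130.0], [-115.0, 18.0, 136.0], [-136.0, -6.0, 132.0], [-124.0, -6.0, 139.0], [-120.0, 3.0, 137.0], [-141.0, -14.0, 129.0], [-136.0, -7.0, 129.0], [-125.0, -4.0, 134.0], [-123.0, 6.0, 130.0], [-134.0, -7.0, 126.0], [-122.0, -7.0, 134.0], [-123.0, 6.0, 126.0], [-124.0, -16.0, 133.0], [-123.0, -6.0, 129.0], [-119.0, -17.0, 133.0], [-112.0, -19.0, 135.0], [-102.0, -17.0, 140.0]]
```

View pics/c5.png

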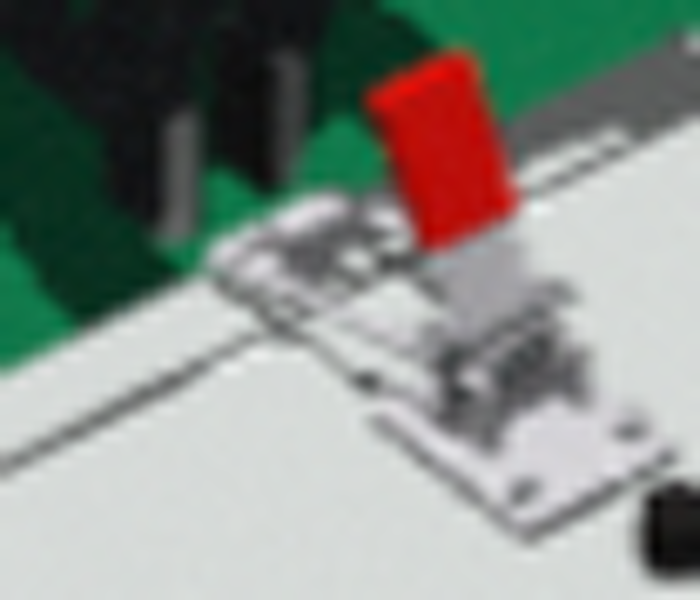

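The bar lies down in front of the keeper, from (210,250) to (330,195), with the arms around it and the fingers just ahead. Next I push the bar back under the lip.

Call:
play_rows(
  xyz=[
    [-2, 0, 0],
    [-4, 0, 0],
    [-6, 0, 0],
    [-7, 0, 0],
    [-8, 0, 0],
    [-9, 0, 0],
    [-10, 0, 0],
    [-11, 0, 0],
    [-12, 0, 0],
    [-12, 0, 0],
  ],
  rot=[
    [0, 0, 0],
    [0, 0, 0],
    [0, 0, 0],
    [0, 0, 0],
    [0, 0, 0],
    [0, 0, 0],
    [0, 0, 0],
    [0, 0, 0],
    [0, 0, 0],
    [0, 0, 0],
  ],
  grip=[0.24, 0.24, 0.24, 0.24, 0.24, 0.24, 0.24, 0.24, 0.24, 0.24],
)

```text
time_s: 21.6
eef_pos: [0.5188, 0.0576, 0.1412]
eef_rot: [-0.002, -0.02, 1.0, 0.001]
wrist_force: [-5.4, -0.9, -0.2]
opening: 0.243
grasp_force: 2.4
```

```bash
python3 -c "
from h import *
where()"
```

```text
t 21.60 tip box [-150.4    0.2  122.2] tilt -0.2 F [-5.4 -0.6 -0.2] op 0.243 q [-0.12  0.19  1.83  0.    1.12 -1.73]
```

Call:
play_rows(
  xyz=[
    [-0.6, 0, 0],
    [-1.2, 0, 0],
    [-1.8, 0, 0],
    [-2.4, 0, 0],
    [-3, 0, 0],
    [-3.6, 0, 0],
    [-4.2, 0, 0],
    [-4.6, 0, 0],
    [-5, 0, 0],
    [-5, 0, 0],
  ],
  rot=[
    [0, 0, 0],
    [0, 0, 0],
    [0, 0, 0],
    [0, 0, 0],
    [0, 0, 0],
    [0, 0, 0],
    [0, 0, 0],
    [0, 0, 0],
    [0, 0, 0],
    [0, 0, 0],
  ],
  grip=[0.24, 0.24, 0.24, 0.24, 0.24, 0.24, 0.24, 0.24, 0.24, 0.24],
)

```text
time_s: 22.85
eef_pos: [0.5239, 0.0578, 0.1414]
eef_rot: [-0.002, -0.02, 1.0, 0.001]
wrist_force: [-8.2, 0.6, 0.1]
opening: 0.238
grasp_force: 4.1
```

```bash
python3 -c "
from h import *
where();c=save('scene','s4')
P=cloud(c);I=c['color'].astype(int); red=(I[...,0]>120)&(I[...,1]<70)&(abs(P[...,0])<120)&(abs(P[...,1])<40)&(P[...,2]>120);print(np.round(P[red]).tolist()[::8])"
```

```text
t 22.85 tip box [-1.453e+02  1.000e-01  1.224e+02] tilt -0.2 F [-8.2  0.9  0.1] op 0.238 q [-0.12  0.2   1.82  0.    1.12 -1.73]
[[-42.0, 4.0, 201.0], [-43.0, -9.0, 201.0], [-38.0, -11.0, 202.0], [-40.0, -12.0, 194.0], [-47.0, -11.0, 176.0]]
```

Call:
play_rows(
  xyz=[
    [-0.3, 0, 0],
    [-0.6, 0, 0],
    [-0.9, 0, 0],
    [-1.2, 0, 0],
    [-1.5, 0, 0],
    [-1.8, 0, 0],
    [-2, 0, 0],
    [-2, 0, 0],
    [-2, 0, 0],
    [-2, 0, 0],
  ],
  rot=[
    [0, 0, 0],
    [0, 0, 0],
    [0, 0, 0],
    [0, 0, 0],
    [0, 0, 0],
    [0, 0, 0],
    [0, 0, 0],
    [0, 0, 0],
    [0, 0, 0],
    [0, 0, 0],
  ],
  grip=[0.24, 0.24, 0.24, 0.24, 0.24, 0.24, 0.24, 0.24, 0.24, 0.24],
)

```text
time_s: 24.15
eef_pos: [0.5244, 0.0579, 0.1411]
eef_rot: [-0.004, -0.02, 1.0, 0.001]
wrist_force: [-13.9, -1.7, 4.6]
opening: 0.239
grasp_force: 7.1
```

```bash
python3 -c "
from h import *
where();c=save('scene','s4')
P=cloud(c);I=c['color'].astype(int); red=(I[...,0]>120)&(I[...,1]<70)&(abs(P[...,0])<120)&(abs(P[...,1])<40)&(P[...,2]>120);print(np.round(P[red]).tolist()[::8])"
```

```text
t 24.15 tip box [-144.9    0.2  122.1] tilt -0.4 F [-14.   -1.1   4.6] op 0.239 q [-0.12  0.21  1.81  0.    1.13 -1.73]
[[-38.0, 8.0, 202.0], [-36.0, -1.0, 201.0], [-33.0, 3.0, 198.0], [-44.0, -11.0, 187.0]]
```

The push stalled against the post at 14 N with the lever drawn back to about 1.15, so the bar is home on the keeper. I'll withdraw and come in front of and above the lever with closed fingers.

```bash
python3 -c "
from h import *
goto([-165,0,123],0);goto([-165,0,230],0);goto([-75,0,230],0);goto([-70,0,194],0)"
```

```text
xyz [20.3 -0.1 -0.7] rot [ 0.0018 -0.0074 -0.    ] world [504.  57. 142.]
xyz [ 2.110e+01  1.000e-01 -1.077e+02] rot [ 0.0018 -0.0074 -0.    ] world [504.  57. 249.]
xyz [-6.890e+01  1.000e-01 -1.084e+02] rot [ 0.0018 -0.0074 -0.    ] world [594.  61. 249.]
xyz [-74.2   0.  -72.4] rot [ 0.0018 -0.0074 -0.    ] world [599.  61. 213.]
```

Call:
play_rows(
  xyz=[
    [10, 0, -0.5],
    [21, 0, -0.5],
    [21, 0, -40],
    [21, 0, -80],
    [21, 0, -108],
    [-10, 0, -108],
    [-40, 0, -108],
    [-69, 0, -108],
    [-70, 0, -90],
    [-72, 0, -72],
  ],
  rot=[
    [0, -0.004, 0],
    [0, -0.007, 0],
    [0, -0.007, 0],
    [0, -0.007, 0],
    [0, -0.007, 0],
    [0, -0.007, 0],
    [0, -0.007, 0],
    [0, -0.007, 0],
    [0, -0.007, 0],
    [0, -0.007, 0],
  ],
  grip=[0.24, 0.24, 0.24, 0.1, 0, 0, 0, 0, 0, 0],
)

```text
time_s: 25.45
eef_pos: [0.5982, 0.0606, 0.2124]
eef_rot: [0.003, -0.02, 1.0, 0.001]
wrist_force: [-0.8, -0.1, -0.2]
opening: -0.001
grasp_force: 0.0
```

```bash
python3 - <<'E'
from h import *
where()
for t in [[-62,0,194],[-53,0,194],[-40.2,0,187],[-31.3,0,179.6],[-24.1,0,170.5],[-18.8,0,160],[-16.2,0,152],[-15,0,143]]: goto(t,0)
c=save('top','t4');P=cloud(c);I=c['color'].astype(int); red=(I[...,0]>120)&(I[...,1]<70)&(abs(P[...,0])<120)&(abs(P[...,1])<40)&(P[...,2]>120);print(np.round(P[red]).tolist()[::8])
c=save('scene','s5')
cv2.imwrite('pics/c6.png',cv2.resize(c['color'][170:215,265:317,::-1],(700,600),interpolation=2))
E
```

```text
t 25.45 tip box [-70.7  -0.  193.4] tilt 0.3 F [-0.8 -0.  -0.2] op -0.001 q [-0.1   0.27  1.58  0.    1.29 -1.71]
xyz [-8.8  0.1 -0.5] rot [ 0.0018  0.0056 -0.0004] world [607.  61. 213.]
xyz [-17.8   0.1  -0.5] rot [ 0.0018  0.0056 -0.0004] world [616.  61. 213.]
xyz [-30.6   0.1   6.6] rot [ 0.0018  0.0056 -0.0004] world [629.  62. 206.]
xyz [-39.4   0.1  14. ] rot [ 0.0018  0.0056 -0.0004] world [638.  62. 199.]
xyz [-46.6   0.1  23.2] rot [ 0.0018  0.0056 -0.0004] world [645.  63. 190.]
xyz [-51.8   0.   33.7] rot [ 0.0018  0.0056 -0.0004] world [650.  63. 179.]
xyz [-54.4   0.   41.7] rot [ 0.0018  0.0056 -0.0004] world [653.  63. 171.]
xyz [-55.5   0.   50.7] rot [ 0.0018  0.0056 -0.0004] world [654.  63. 162.]
[]
```

View pics/c6.png

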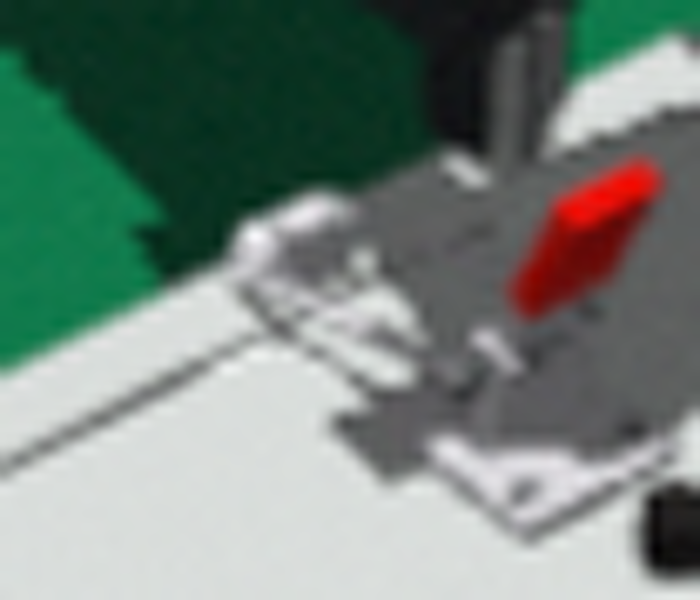

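The loop is drawn back onto the keeper, bar near (245,260), and the lever leans back past upright with red at (585,240). Now I press the lever along its arc.

Call:
play_rows(
  xyz=[
    [-9, 0, 0],
    [-14, 0, 0],
    [-18, 0, 0],
    [-22, 0, 2],
    [-26, 0, 4],
    [-30.6, 0, 6.6],
    [-33.5, 0, 9],
    [-36.5, 0, 11.5],
    [-39.4, 0, 14],
    [-39.4, 0, 14],
  ],
  rot=[
    [0, 0, 0],
    [0, 0, 0],
    [0, 0, 0],
    [0, 0, 0],
    [0, 0, 0],
    [0, 0, 0],
    [0, 0, 0],
    [0, 0, 0],
    [0, 0, 0],
    [0, 0, 0],
  ],
  grip=[0, 0, 0, 0, 0, 0, 0, 0, 0, 0],
)

```text
time_s: 26.8
eef_pos: [0.6386, 0.0622, 0.1997]
eef_rot: [0.003, -0.02, 1.0, 0.001]
wrist_force: [-0.8, -0.4, 2.5]
opening: 0.004
grasp_force: 0.8
```

```bash
python3 - <<'E'
from h import *
where()
for t in [[-24.1,0,170.5],[-18.8,0,160],[-16.2,0,152],[-15,0,143]]: goto(t,0)
E
```

```text
t 26.80 tip box [-3.030e+01 -1.000e-01  1.807e+02] tilt 0.3 F [-0.8 -0.4  2.5] op 0.004 q [-0.09  0.37  1.48  0.    1.29 -1.7 ]
xyz [-6.3  0.1 10.3] rot [ 0.0018  0.006  -0.0004] world [645.  63. 190.]
xyz [-11.5   0.1  20.8] rot [ 0.0018  0.006  -0.0004] world [650.  63. 179.]
xyz [-14.1   0.1  28.8] rot [ 0.0018  0.006  -0.0004] world [653.  63. 171.]
xyz [-15.2   0.1  37.8] rot [ 0.0018  0.006  -0.0004] world [654.  63. 162.]
```

Call:
play_rows(
  xyz=[
    [-2, 0, 2.5],
    [-3.5, 0, 5],
    [-5, 0, 7.5],
    [-6.3, 0, 10.3],
    [-7.5, 0, 12.5],
    [-8.8, 0, 15],
    [-10, 0, 17.5],
    [-11.5, 0, 20.8],
    [-11.5, 0, 20.8],
    [-11.5, 0, 20.8],
  ],
  rot=[
    [0, 0, 0],
    [0, 0, 0],
    [0, 0, 0],
    [0, 0, 0],
    [0, 0, 0],
    [0, 0, 0],
    [0, 0, 0],
    [0, 0, 0],
    [0, 0, 0],
    [0, 0, 0],
  ],
  grip=[0, 0, 0, 0, 0, 0, 0, 0, 0, 0],
)

```text
time_s: 28.05
eef_pos: [0.6496, 0.0627, 0.1787]
eef_rot: [0.002, -0.02, 1.0, 0.001]
wrist_force: [-0.6, -0.8, 1.0]
opening: 0.004
grasp_force: 0.1
```

```bash
python3 - <<'E'
from h import *
where()
for t in [[-16.2,0,152],[-15,0,143]]: goto(t,0)
c=save('scene','s6')
E
```

```text
t 28.05 tip box [-19.3  -0.  159.7] tilt 0.3 F [-0.6 -0.8  1. ] op 0.004 q [-0.09  0.41  1.46  0.    1.26 -1.7 ]
xyz [-3.2  0.1  7.7] rot [ 0.0019  0.0047 -0.0004] world [653.  63. 171.]
xyz [-4.3  0.  16.7] rot [ 0.0019  0.0047 -0.0004] world [654.  63. 162.]
```

```bash
python3 - <<'E'
from h import *
for f in('s5','s6'):
    P=cloud(dict(np.load(f'pics/{f}.npz')));m=(P[...,2]>125)&(P[...,2]<185)&(P[...,0]<-75)&(P[...,0]>-155)&(abs(P[...,1])<26); print(f,np.round(P[m]).astype(int).tolist())
E
```

```text
s5 [[-131, 1, 139], [-128, 2, 140], [-126, 4, 141], [-125, 7, 139], [-132, 17, 131], [-129, 19, 131], [-130, -4, 139], [-126, -3, 140], [-127, 1, 138], [-125, 4, 137], [-121, 3, 140], [-128, 13, 131], [-127, 16, 130], [-122, 16, 133], [-118, 16, 136], [-127, -6, 137], [-125, -5, 138], [-122, -3, 139], [-122, 1, 137], [-124, 6, 133], [-120, 14, 131], [-117, 16, 133], [-114, 17, 134], [-110, 17, 137], [-137, -9, 129], [-132, -6, 130], [-127, -6, 134], [-122, -7, 137], [-120, -5, 137], [-122, 0, 134], [-123, 5, 131], [-107, 14, 136], [-103, 15, 138], [-101, 17, 138], [-129, -16, 134], [-130, -11, 131], [-129, -8, 130], [-126, -7, 131], [-125, -4, 130], [-124, -1, 129], [-123, 2, 129], [-124, 6, 126], [-101, 17, 135], [-96, 16, 138], [-91, 15, 142], [-89, 18, 141], [-130, -19, 131], [-127, -18, 133], [-125, -16, 133], [-126, -7, 127], [-125, -4, 127], [-124, -1, 126], [-90, 15, 139], [-88, 17, 139], [-86, 18, 140], [-83, 19, 141], [-124, -17, 130], [-118, -17, 134], [-117, -15, 133], [-82, 15, 140], [-81, 18, 139], [-114, -17, 133], [-111, -16, 135], [-107, -16, 137], [-105, -18, 136], [
[... 1036 characters left out ...]
, 137], [-98, 18, 136], [-94, 18, 138], [-127, -18, 133], [-122, -18, 136], [-122, -15, 134], [-126, -7, 127], [-120, -8, 132], [-124, -1, 126], [-98, 18, 132], [-92, 16, 137], [-88, 17, 139], [-115, -21, 138], [-114, -17, 136], [-112, -15, 137], [-87, 16, 136], [-84, 16, 138], [-80, 17, 141], [-110, -17, 136], [-106, -17, 138], [-79, 16, 138], [-105, -18, 135], [-99, -19, 139], [-99, -15, 137], [-95, -19, 138], [-93, -17, 139], [-90, -16, 140], [-91, -19, 138], [-91, -15, 135], [-86, -16, 139], [-82, 16, 125], [-78, 20, 125], [-84, -17, 137], [-79, -18, 141], [-77, -16, 141], [-82, 8, 125], [-81, -16, 135], [-76, -17, 139], [-79, -10, 125], [-80, -20, 127], [-78, -18, 127], [-76, -12, 125]]
```

The depth readings put the bar under the lip, z≈134 against a lip at 136–139, and the keeper has moved back about 2 mm. It's hooked, so I'll finish the closing.

Call:
play_rows(
  xyz=[
    [-1.2, 0, 2.5],
    [-2.2, 0, 5],
    [-3.2, 0, 7.7],
    [-3.6, 0, 10],
    [-3.9, 0, 12],
    [-4.1, 0, 14],
    [-4.2, 0, 15.5],
    [-4.3, 0, 16.7],
    [-4.3, 0, 16.7],
    [-4.3, 0, 16.7],
  ],
  rot=[
    [0, 0, 0],
    [0, 0, 0],
    [0, 0, 0],
    [0, 0, 0],
    [0, 0, 0],
    [0, 0, 0],
    [0, 0, 0],
    [0, 0, 0],
    [0, 0, 0],
    [0, 0, 0],
  ],
  grip=[0, 0, 0, 0, 0, 0, 0, 0, 0, 0],
)

```text
time_s: 29.35
eef_pos: [0.6545, 0.0629, 0.1627]
eef_rot: [0.003, -0.02, 1.0, 0.001]
wrist_force: [-0.0, -0.6, 0.4]
opening: 0.0
grasp_force: 0.0
```

```bash
python3 -c "
from h import *
where()"
```

```text
t 29.35 tip box [-1.440e+01 -1.000e-01  1.437e+02] tilt 0.4 F [-0.  -0.6  0.4] op 0.0 q [-0.09  0.44  1.46  0.    1.23 -1.7 ]
```

Call:
play_rows(
  xyz=[
    [0, 0, 0.3],
    [0, 0, 0.6],
    [0, 0, 0.9],
    [0, 0, 1.2],
    [0, 0, 1.5],
    [0, 0, 1.7],
    [0, 0, 1.7],
    [0, 0, 1.7],
    [0, 0, 1.7],
    [0, 0, 1.7],
  ],
  rot=[
    [0, 0, 0],
    [0, 0, 0],
    [0, 0, 0],
    [0, 0, 0],
    [0, 0, 0],
    [0, 0, 0],
    [0, 0, 0],
    [0, 0, 0],
    [0, 0, 0],
    [0, 0, 0],
  ],
  grip=[0, 0, 0, 0, 0, 0, 0, 0, 0, 0],
)

```text
time_s: 30.6
eef_pos: [0.6546, 0.0629, 0.1622]
eef_rot: [0.003, -0.02, 1.0, 0.001]
wrist_force: [-4.9, -0.3, 8.6]
opening: 0.001
grasp_force: 4.2
```

```bash
python3 -c "
from h import *
where()"
```

```text
t 30.60 tip box [-1.430e+01 -1.000e-01  1.432e+02] tilt 0.4 F [-4.9 -0.1  8.6] op 0.001 q [-0.09  0.44  1.46  0.    1.23 -1.7 ]
```

The lever is resting on its stop at z 143.2, which is flat. I'll lift straight up and away, then check.

Call:
play_rows(
  xyz=[
    [0, 0, -20],
    [0, 0, -50],
    [0, 0, -90],
    [0, 0, -120],
    [60, 0, -130],
    [120, 0, -130],
    [180, 0, -130],
    [240, 0, -130],
    [260, 0, -130],
    [260, 0, -130],
  ],
  rot=[
    [0, 0, 0],
    [0, 0, 0],
    [0, 0, 0],
    [0, 0, 0],
    [0, 0, 0],
    [0, 0, 0],
    [0, 0, 0],
    [0, 0, 0],
    [0, 0, 0],
    [0, 0, 0],
  ],
  grip=[0, 0, 0, 0, 0, 0, 0, 0, 0, 0],
)

```text
time_s: 31.85
eef_pos: [0.3935, 0.0522, 0.2906]
eef_rot: [0.005, -0.02, 1.0, 0.001]
wrist_force: [0.1, -0.9, 0.2]
opening: 0.001
grasp_force: 0.0
```

```bash
python3 - <<'E'
from h import *
where()
a=save('scene','s7');t=save('top','t7');P=cloud(a)
I=a['color'].astype(int);red=(I[...,0]>120)&(I[...,1]<70)&(abs(P[...,0])<120)&(abs(P[...,1])<40)&(P[...,2]>120);print(np.round(P[red]).astype(int).tolist()[::5])
x=cv2.resize(a['color'][165:225,250:335,::-1],(440,311),interpolation=2);y=cv2.resize(t['color'][170:250,190:305,::-1],(440,306),interpolation=2)
cv2.imwrite('pics/c7.png',np.vstack([cv2.resize(x,(420,290)),cv2.resize(y,(420,290))]))
E
```

```text
t 31.85 tip box [-2.755e+02 -2.000e-01  2.716e+02] tilt 0.5 F [ 0.1 -0.9  0.2] op 0.001 q [-0.17 -0.29  1.97  0.    1.45 -1.78]
[[-30, 5, 142], [-25, 4, 143], [-27, -6, 143], [-19, 6, 142], [-25, -7, 141], [-16, 3, 143], [-20, -12, 144], [-15, 2, 140], [-24, -11, 137], [-13, -4, 141], [-3, 5, 143], [-10, -6, 140], [-1, 4, 141], [-4, -12, 144], [3, 0, 142], [0, -9, 142], [5, -9, 142]]
```

View pics/c7.png

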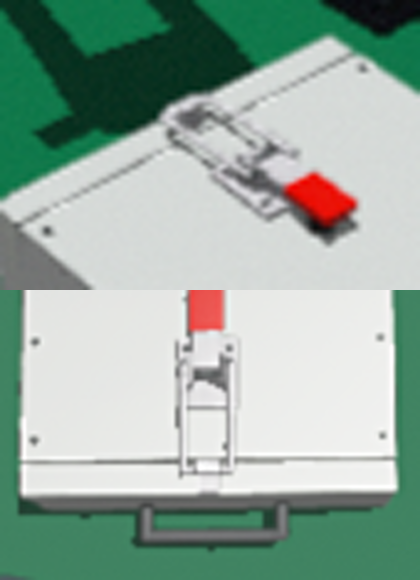

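The lever lies flat on its stop, red at (320,198) in the upper view. The loop bar crosses under the keeper's lip at (205,472) in the lower view, and the drawer is tight against the box with only a thin seam. I'm handing in.

```bash
python3 -c "
from bench import ctrl
print(ctrl.hand_in())"
```

```text
the job is handed in; nothing more can be done
None
```

The shield box is shut and the job handed in at about 32 s: the drawer was pushed home to the gasket, the loop is caught under the keeper's lip, and the red lever lies flat with the drawer drawn up; no push read over about 14 N at the wrist.

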